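# Load copper tubes onto firing trestles by length

## Robot

A 7-joint arm with a two-finger parallel gripper is mounted at the origin on the work surface. World frame = base frame: x ahead of the robot, y to its left, z up, the work surface at z = 0. Lengths are in m, angles in rad, forces in N, time in s.
With the tool pointing down it reaches from about 0.425 to 0.875 m from the base axis. Payload 4.7 kg.
Tool frame: the origin (TCP) lies at the very end of the fingers, on their centre line; the grasp point (between the pads) lies 19 mm behind it; z points along the fingers, y is the line along which they close (so a half turn about z gives the same grasp; the last joint's range is limited). The gripper opens to 87 mm and grips with 3 to 60 N. Pads are 19 mm wide; open, the fingers measure 117 mm over their backs; the gripper's body (75 mm by 190 mm) begins 51 mm behind the grasp point.
Start: joints at [1.272, 0.321, -0.07, 1.45, 0.023, 1.371, -0.057], TCP at [0.2, -0.618, 0.191] pointing down, gripper open.
Joint ranges: [-2.86, 2.86], [-0.3, 2.09], [-1.38, 1.24], [0.06, 2.45], [-1.56, 4.7], [0.09, 2.05], [-2.69, 2.69]. Speed limits (rad/s): [2.57, 2.57, 3.14, 3.14, 3.14, 3.14, 3.14].

## Interface

Orientations are given as a rotation vector (axis times angle).
In Python, from bench import ctrl gives the robot as it stands.
- The arm moves only by the shell command python3 -m jog 'ROWS' [FORCE]. ROWS is JSON, a list that holds one entry, the list of rows, each a list of 7 numbers: the shift along the tool's x, y, z in mm, then the turn, a rotation vector about the tool's x, y, z in degrees, then the finger opening in mm, from 0 to 87. A call has 1 to 10 rows; each row is the pose to reach, as a shift and turn from the pose commanded when the call began, along the tool's axes at that moment; what a row does not reach only later rows make up. A row lasts 1/10 s, in which the tool goes at most 50 mm and 8.59 degrees, less where a joint would pass 70% of its speed; a pose out of reach is approached as far as the arm can. A call with a gripper value outside its range is refused whole. The fingers move at their own pace and stop on an object; FORCE is the grip in N (left out, the last holds). Time passes only in rows, so rows that repeat a pose let the fingers close. It gives the time, the measured TCP pose, the force, the opening and the grip force at its end, in the units of the state.
- ctrl.get_state(): the state, without advancing time (a new reading comes with each control period).
- ctrl.get_image(name): name is "scene" or "side" or "wrist"; returns a dict with "image" (400x640x3 uint8, red, green, blue), "depth" (400x640 float32, m along the optical axis (not along the pixel's ray), 0 where there is no reading), "fov_y" (degrees; the focal length in pixels is half the picture's height over the tangent of half this angle, whatever the lens; pixels are square), "cx", "cy" (the principal point, pixels), "rvec" (rotation vector, rad) and "tvec" (3), from world to camera coordinates, as OpenCV has them. Camera axes: x right, y down, z forward; pixel columns grow to the right and rows downward; lengths in m; the calibration is good to about 2 mm. The wrist camera is an equidistant fisheye: a pixel r from the principal point sees the ray r / f radians off the axis. A picture is of the moment at which its call begins.
- ctrl.close_job(): hands the job in; it is judged then, once.
The state is a dict: "time": time; "joint_positions": joint angles; "qd": joint speeds; "joint_torque": joint torques, N m; "position": TCP position; "tool_rot": TCP orientation; "ft_force": force on the tool from outside, world axes, zero at the start; "torque": the same for the moment, N m; "grip_width": opening from 0.0 (shut) to 1.0 (fully open); "grip_force": force on a finger pad.
Only numpy, scipy, OpenCV 4.12 (cv2) and the standard library are available. Lean on these libraries where they do the work, as an engineer would, in place of code of your own. Each camera call takes 0.05 s, during which the arm holds its last target. There are 200 camera calls.

## Task

Get the four round copper tubes ready for the enamelling kiln: lay each one across the two V-notches of the steel trestle made for its length (shortest tube on the shortest trestle, and so on up to the longest on the longest), cradled in both notches and centred so that it sticks out about equally at both ends. Leave the square copper tube and the little copper cup where they are.

Things in the scene. Friction and masses are not known exactly. Their poses are not given: they have to be found in the camera images.
- tube_a: The shortest round copper tube: 70 mm long, 24 mm outside diameter, about 87 g, lying loose on the table and free to roll. Origin at its middle, on its axis (12 mm above the table as it lies); its x axis runs along the tube. It can be gripped across its middle.
- tube_b: The second shortest round copper tube: 92 mm long, 24 mm outside diameter, about 114 g, lying loose on the table and free to roll. Origin at its middle, on its axis (12 mm above the table as it lies); its x axis runs along the tube. It can be gripped across its middle.
- tube_c: The second longest round copper tube: 114 mm long, 24 mm outside diameter, about 141 g, lying loose on the table and free to roll. Origin at its middle, on its axis (12 mm above the table as it lies); its x axis runs along the tube. It can be gripped across its middle.
- tube_d: The longest round copper tube: 136 mm long, 24 mm outside diameter, about 169 g, lying loose on the table and free to roll. Origin at its middle, on its axis (12 mm above the table as it lies); its x axis runs along the tube. It can be gripped across its middle.
- seat_a (a point): On the shortest steel trestle (fixed): where the middle of the 70 mm tube's axis rests, 52 mm above the table. x: along the trestle, as the tube lies; z up. Its two upright Y-shaped ends, 6 mm thick, 44 mm apart (centres), have 90-degree V-notches open at the top, 48 mm wide there, bottom 35 mm and top 59 mm above the table; between them only a 6 mm high foot plate, so fingers fit between.
- seat_b (a point): On the second shortest steel trestle (fixed): where the middle of the 92 mm tube's axis rests, 52 mm above the table. x: along the trestle, as the tube lies; z up. Its two upright Y-shaped ends, 6 mm thick, 66 mm apart (centres), have 90-degree V-notches open at the top, 48 mm wide there, bottom 35 mm and top 59 mm above the table; between them only a 6 mm high foot plate, so fingers fit between.
- seat_c (a point): On the second longest steel trestle (fixed): where the middle of the 114 mm tube's axis rests, 52 mm above the table. x: along the trestle, as the tube lies; z up. Its two upright Y-shaped ends, 6 mm thick, 88 mm apart (centres), have 90-degree V-notches open at the top, 48 mm wide there, bottom 35 mm and top 59 mm above the table; between them only a 6 mm high foot plate, so fingers fit between.
- seat_d (a point): On the longest steel trestle (fixed): where the middle of the 136 mm tube's axis rests, 52 mm above the table. x: along the trestle, as the tube lies; z up. Its two upright Y-shaped ends, 6 mm thick, 110 mm apart (centres), have 90-degree V-notches open at the top, 48 mm wide there, bottom 35 mm and top 59 mm above the table; between them only a 6 mm high foot plate, so fingers fit between.
- square_bar: A stout square copper tube, 80 mm long and 36 by 36 mm in section, lying loose among the round ones; not part of the load, to be left alone. Origin at its middle, 18 mm above the table, x along it.
- copper_cup: A small open copper cup, 38 mm across and 36 mm high, standing loose on the table among the trestles; to be left alone. Origin at the centre of its underside.
There are look-alikes about, which are no part of the job. What is shaped like the part that bears seat_d but pink is not meant.

How it is judged:
By the outcome, as a careful person would: the job done as asked, in the order asked, and still so for the second after the job is handed in, with the robot touching nothing.
It also fails if it takes over 109 s, if anything falls off the work surface, if the arm or the gripper's body presses on something with over 40 N, if the wrist force passes 120 N, or if a joint passes its speed limit or range.

## Working session

There is one attempt and no reset: what is moved stays moved. The work goes in short steps, Python scripts to look and compute and a shell command to move; the robot and the scene stay as the last step left them, time stands still between calls to the robot, and variables do not carry over. Pictures are saved under pics/ and viewed, at most 14 in all, crops included, and the job is handed in when it is done.

```bash
ls; mkdir -p pics
python3 - <<'E'
from bench import ctrl
import cv2,numpy as np
for n in ["scene","side","wrist"]:
    d=ctrl.get_image(n); cv2.imwrite(f"pics/{n}0.png",d["image"][:,:,::-1]); np.savez(f"{n}0.npz",**d)
    print(n,d["fov_y"],d["cx"],d["cy"],d["rvec"],d["tvec"])
s=ctrl.get_state();print(s)
E
```

```text
pics
scene 56.41671355852504 317.87055221969825 202.4697153108177 [ 2.04163662  0.99998576 -0.46516361] [-0.32012091 -0.20410464  1.41816956]
side 47.37733696871385 311.080867994028 192.12352392971516 [ 2.29473108 -0.12042906  0.0523293 ] [-0.50385394  0.05481385  1.19378677]
wrist 65.70646984690485 321.22419545974213 198.74621156756743 [-2.34242427  1.70470244  0.25141106] [-0.64917234 -0.03519907  0.39131042]
{'time': 0.15, 'joint_positions': array([ 1.27213349,  0.32164407, -0.07012145,  1.45138934,  0.02261622,
        1.37082302, -0.05687909]), 'qd': array([ 5.11557780e-04, -2.41987120e-03, -8.65523644e-05, -4.13946482e-03,
        9.96326150e-04, -6.68942756e-04,  4.96397863e-04]), 'joint_torque': array([ 1.46987695e-04, -4.91796291e+01, -4.03716154e-01, -3.12872779e+01,
       -6.37113070e-02,  4.06356272e-02,  1.00069672e-04]), 'position': array([ 0.19982167, -0.61802866,  0.19062145]), 'tool_rot': array([-3.10181270e+00, -4.89191329e-01,  5.02802649e-04]), 'ft_force': array([-0.4602816 ,  0.57846872,  1.32575749]), 'torque': array([ 0.0162671 , -0.01300663, -0.0122783 ]), 'grip_force': 0.0, 'grip_width': 0.9964767164425902}
```

View pics/scene0.png

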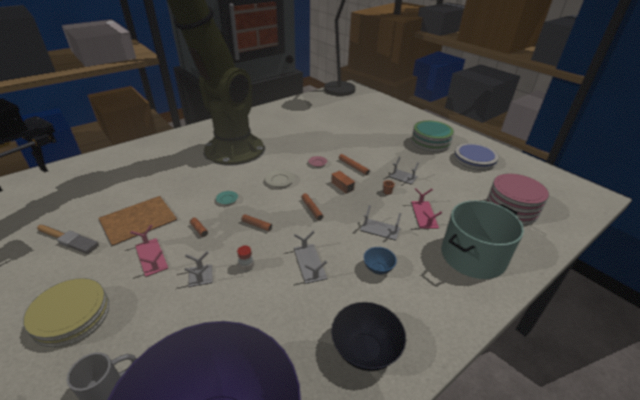

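View pics/side0.png

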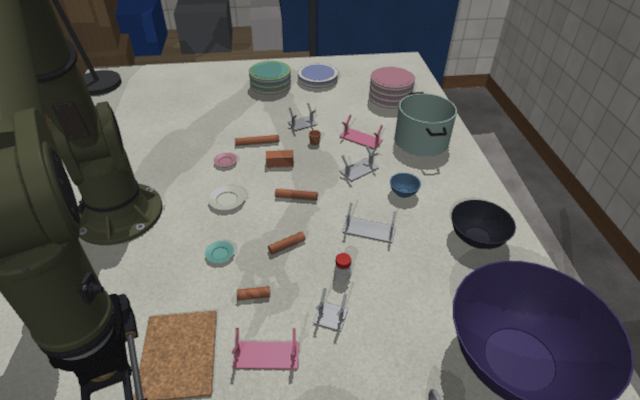

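The side view shows round tubes at (257,140), (296,195), (287,242) and (253,294), with the square bar at (280,158) and the cup at (314,138). The grey trestles are at (303,120), (360,168), (370,228) and (332,312). The pink look-alikes are at (362,133) and (266,352). Next I'll fuse the depth of both views into a top-down map.

```bash
cat > h.py <<'E'
import numpy as np,cv2
def cloud(d):
    z=d["depth"].astype(float); h,w=z.shape; f=h/2/np.tan(np.radians(float(d["fov_y"]))/2)
    v,u=np.mgrid[:h,:w]; P=np.stack([(u-d["cx"])/f*z,(v-d["cy"])/f*z,z],-1)
    R=cv2.Rodrigues(np.asarray(d["rvec"],float))[0]
    W=(P-d["tvec"])@R; W[z<=0]=np.nan; return W
def copper(im):
    hsv=cv2.cvtColor(im,cv2.COLOR_RGB2HSV); H,S,V=[hsv[...,i] for i in range(3)]
    return ((H<14)&(S>105)&(V>30)).astype(np.uint8)
def blobs(m,a=40):
    n,l,st,c=cv2.connectedComponentsWithStats(m.astype(np.uint8))
    return [(c[i],l==i) for i in range(1,n) if st[i,4]>=a]
E
python3 - <<'E'
from h import *
for n in["scene","side"]:
    d=dict(np.load(n+"0.npz")); W=cloud(d); im=d["image"]; 
    print(n,"table z",[np.round(W[p],3) for p in ((220,330),(260,200))])
    for c,m in blobs(copper(im)):
        p=W[m]; p=p[np.isfinite(p[:,0])]
        p=p[(p[:,2]>.004)&(p[:,2]<.06)]
        if len(p)<30: continue
        (x,y),(a,b),t=cv2.minAreaRect((p[:,:2]*1000).astype(np.float32))
        if a<b:a,b,t=b,a,t-90
        if a<250: print(" cu",np.round(c),round(x),round(y),"LxW",round(a),round(b),"ang",round(t),"ztop",round(np.percentile(p[:,2],95)*1000))
# topdown map
S=1000;img=np.zeros((550,800,3),np.uint8);hz=np.full((550,800),-1.)
for n in["scene","side"]:
    d=dict(np.load(n+"0.npz")); W=cloud(d).reshape(-1,3); C=d["image"].reshape(-1,3)
    k=np.isfinite(W[:,0])&(W[:,2]<.2); W=W[k];C=C[k]
    u=((.5-W[:,1])*800).astype(int); v=((.92-W[:,0])*800).astype(int)
    g=(u>=0)&(u<799)&(v>=0)&(v<549)
    for a,b,z,c in zip(u[g],v[g],W[g,2],C[g]):
        if z>hz[b,a]-.003:
            hz[b:b+2,a:a+2]=z; img[b:b+2,a:a+2]=np.clip(c[::-1]*1.5+10,0,255)
cv2.imwrite("pics/top.png",img)
E
```

```text
scene table z [array([0.541, 0.026, 0.   ]), array([ 0.493, -0.353,  0.034])]
 cu [353. 163.] 371 275 LxW 127 18 ang 1 ztop 26
 cu [343. 178.] 433 167 LxW 77 36 ang -1 ztop 39
 cu [388. 186.] 547 263 LxW 39 28 ang -47 ztop 36
 cu [311. 205.] 470 11 LxW 110 19 ang -12 ztop 26
 cu [257. 221.] 435 -161 LxW 90 15 ang 24 ztop 26
 cu [198. 225.] 353 -299 LxW 68 18 ang 1 ztop 25
 cu [244. 251.] 554 -262 LxW 34 27 ang -22 ztop 60
side table z [array([ 0.547, -0.083, -0.001]), array([ 0.224, -0.182, -0.001])]
 cu [314. 137.] 545 261 LxW 44 28 ang 83 ztop 35
 cu [256. 140.] 365 272 LxW 132 25 ang 0 ztop 23
 cu [279. 158.] 430 164 LxW 76 41 ang -2 ztop 37
 cu [296. 194.] 466 6 LxW 111 22 ang -13 ztop 24
 cu [286. 243.] 431 -164 LxW 91 21 ang 25 ztop 24
 cu [343. 260.] 551 -265 LxW 34 33 ang 40 ztop 60
 cu [253. 293.] 348 -302 LxW 67 23 ang 1 ztop 24
```

View pics/top.png

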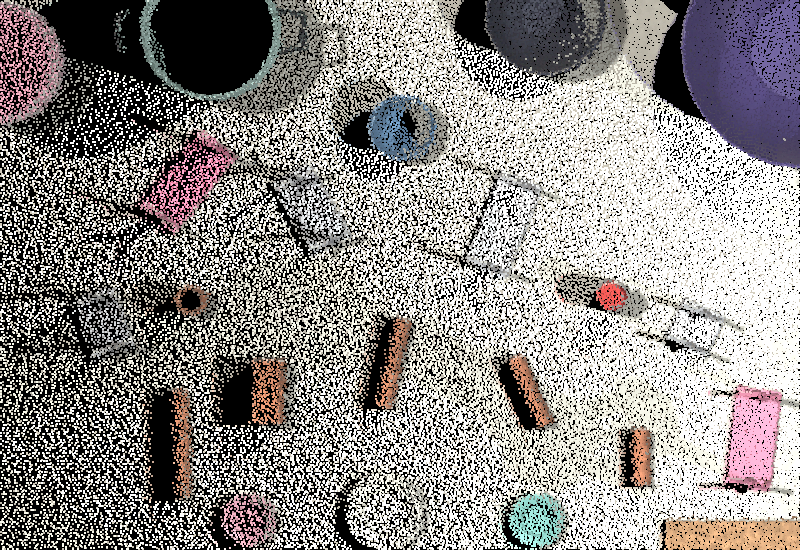

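The top-down map shows the grey trestles at px (105,325), (312,212), (503,222) and (695,328), and the pink ones at (188,182) and (755,437). The tubes are at (180,445), (390,363), (528,392) and (638,458). Now I'll measure the trestle ends.

Run:
```python
from h import *
cent=[((.92-v/800)*1000,(.5-u/800)*1000) for u,v in((105,325),(312,212),(503,222),(695,328))]
for n in["scene","side"]:
    d=dict(np.load(n+"0.npz")); W=cloud(d)*1000; im=d["image"]
    sat=cv2.cvtColor(im,cv2.COLOR_RGB2HSV)[...,1]
    for c in cent:
        with np.errstate(all='ignore'):
            k=(np.hypot(W[...,0]-c[0],W[...,1]-c[1])<90)&(W[...,2]<66)&(W[...,2]>14)&(copper(im)==0)&(sat<110)
        p=W[k].astype(np.float32)
        if len(p)<20: print(n,"few");continue
        # split into two ends
        _,l,ce=cv2.kmeans(p[:,:2].copy(),2,None,(3,50,.1),5,cv2.KMEANS_PP_CENTERS); l=l.ravel()
        o=[]
        for i in(0,1):
            (x,y),(a,b),t=cv2.minAreaRect(p[l==i][:,:2].copy())
            if a<b:a,b,t=b,a,t-90
            o.append((round(x),round(y),round(a),round(b),round(t%180)))
        o=sorted(o); e=np.array([[q[0],q[1]] for q in o]); dd=e[1]-e[0]
        print(n,np.round(c),len(p),o,"mid",e.mean(0),"len",round(np.hypot(*dd)),"ang",round(np.degrees(np.arctan2(dd[1],dd[0]))))
```

```text
scene [514. 369.] 91 [(487, 359, 53, 7, 111), (548, 384, 57, 6, 110)] mid [517.5 371.5] len 66 ang 22
scene [655. 110.] 104 [(621, 89, 54, 6, 120), (698, 133, 52, 6, 121)] mid [659.5 111. ] len 89 ang 30
scene [ 643. -129.] 220 [(590, -107, 51, 10, 66), (692, -148, 55, 8, 69)] mid [ 641.  -127.5] len 110 ang -22
scene [ 510. -369.] 241 [(491, -359, 53, 11, 60), (531, -376, 55, 10, 64)] mid [ 511.  -367.5] len 43 ang -23
side [514. 369.] 104 [(504, 333, 122, 15, 122), (548, 379, 57, 9, 104)] mid [526. 356.] len 64 ang 46
side [655. 110.] 142 [(620, 88, 52, 10, 124), (697, 130, 56, 9, 117)] mid [658.5 109. ] len 88 ang 29
side [ 643. -129.] 118 [(588, -110, 50, 6, 68), (690, -150, 53, 6, 68)] mid [ 639. -130.] len 110 ang -21
side [ 510. -369.] 200 [(489, -360, 53, 6, 65), (529, -379, 53, 6, 66)] mid [ 509.  -369.5] len 44 ang -25
```

```bash
cat >> h.py <<'E'
from scipy.spatial.transform import Rotation as Ro
def plan(st,x,y,z,yaw):
    "mm, deg -> shift in current tool axes, turn"
    R0=Ro.from_rotvec(st["tool_rot"]); c,s=np.cos(np.radians(yaw)),np.sin(np.radians(yaw))
    R1=Ro.from_matrix(np.array([[c,s,0],[s,-c,0],[0,0,-1]]))
    d=R0.inv().apply(np.array([x,y,z])-st["position"]*1000); t=(R0.inv()*R1).as_rotvec(degrees=True)
    return "shift %.1f %.1f %.1f turn %.1f %.1f %.1f"%(*d,*t)
def yawof(st):
    a=Ro.from_rotvec(st["tool_rot"]).apply([1,0,0]); return np.degrees(np.arctan2(a[1],a[0]))
def wcloud(d):
    z=d["depth"].astype(float); h,w=z.shape; f=h/2/np.tan(np.radians(d["fov_y"])/2)
    v,u=np.mgrid[:h,:w]; a=u-d["cx"]; b=v-d["cy"]; r=np.hypot(a,b)+1e-9; k=np.tan(np.minimum(r/f,1.4))/r
    P=np.stack([a*k*z,b*k*z,z],-1); W=(P-d["tvec"])@cv2.Rodrigues(np.asarray(d["rvec"],float))[0]; W[z<=0]=np.nan; return W*1000
def rect(p):
    (x,y),(a,b),t=cv2.minAreaRect(p[:,:2].astype(np.float32).copy())
    if a<b:a,b,t=b,a,t-90
    t=(t+90)%180-90; return np.round([x,y,a,b,t],1)
def tube(x,y,ctrl,name="wrist",zr=(5,60)):
    d=ctrl.get_image(name); W=wcloud(d) if name=="wrist" else cloud(d)*1000
    for c,m in blobs(copper(d["image"])):
        p=W[m]; p=p[np.isfinite(p[:,0])&(p[:,2]>zr[0])&(p[:,2]<zr[1])]
        if len(p)<30: continue
        q=rect(p)
        if np.hypot(q[0]-x,q[1]-y)<80: print("tube",np.round(c),q,"ztop",np.percentile(p[:,2],95).round())
    return d
def seat(x,y,ctrl,name="wrist"):
    d=ctrl.get_image(name); W=wcloud(d) if name=="wrist" else cloud(d)*1000; im=d["image"]
    sat=cv2.cvtColor(im,cv2.COLOR_RGB2HSV)[...,1]
    with np.errstate(all='ignore'):
        k=(np.hypot(W[...,0]-x,W[...,1]-y)<90)&(W[...,2]<63)&(W[...,2]>40)&(copper(im)==0)&(sat<110)
    p=W[k].astype(np.float32); _,l,ce=cv2.kmeans(p[:,:2].copy(),2,None,(3,50,.1),5,cv2.KMEANS_PP_CENTERS); l=l.ravel()
    o=np.array(sorted([list(rect(p[l==i])) for i in(0,1)])); dd=o[1]-o[0]
    print(len(p),o.tolist(),"mid",o.mean(0)[:2],"len",np.hypot(*dd[:2]).round(1),"ang",np.degrees(np.arctan2(dd[1],dd[0])).round(1)); return d
E
python3 - <<'E'
from h import *
d=dict(np.load("side0.npz"))["image"]
cv2.imwrite("pics/crop.png",cv2.resize(d[90:375,205:430],None,fx=2.1,fy=2.1,interpolation=3)[:,:,::-1])
from bench import ctrl
st=ctrl.get_state(); print(yawof(st),plan(st,350,-300,130,1))
E
```

```text
17.924762507240505 shift 240.8 -256.3 61.0 turn -0.1 0.0 16.9
```

View pics/crop.png

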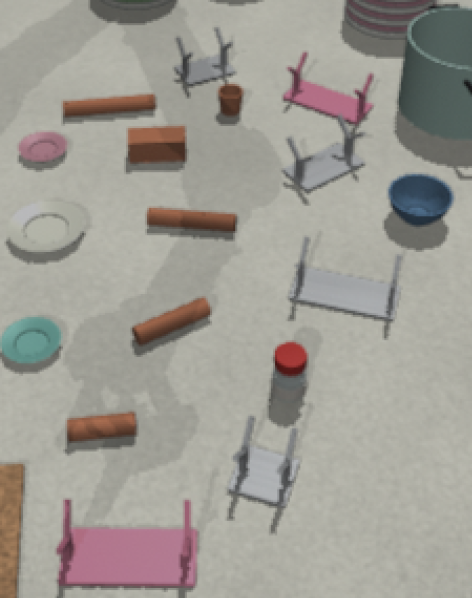

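Choices, in side px:
- **Tubes:** a (253,294), b (287,242), c (296,195), d (257,140). The square bar (280,158) and cup (314,138) are excluded.
- **Trestles:** a grey (332,312), b grey (303,120), c grey (360,168), d grey (370,228). Pink (266,352) and (362,133) are excluded.

The crop confirms these choices. I'll go above tube a.

```bash
python3 -m jog '[[[241,-256,61,0,0,17,60],[241,-256,61,0,0,17,60],[241,-256,61,0,0,17,60],[241,-256,61,0,0,17,60],[241,-256,61,0,0,17,60],[241,-256,61,0,0,17,60],[241,-256,61,0,0,17,60],[241,-256,61,0,0,17,60],[241,-256,61,0,0,17,60],[241,-256,61,0,0,17,60]]]' 25
python3 - <<'E'
from h import *
from bench import ctrl
d=tube(350,-300,ctrl); cv2.imwrite("pics/w1.png",d["image"][:,:,::-1])
st=ctrl.get_state(); print(yawof(st),st["position"],plan(st,350,-300,3,1))
E
```

```text
time: 1.15
position: [0.3499, -0.3021, 0.1307]
tool_rot: [3.141, 0.023, -0.0]
ft_force: [0.1, -0.8, 0.6]
grip_width: 0.693
grip_force: 0.0
tube [318. 186.] [ 349.2 -298.2   69.5   22.5    1.1] ztop 24.0
0.7726455986921784 [ 0.34976002 -0.30249565  0.13067014] shift 0.3 -2.6 127.7 turn 0.0 -0.0 -0.2
```

View pics/w1.png

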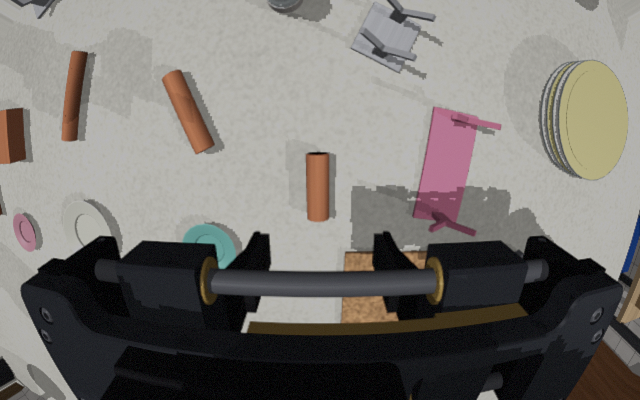

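The wrist view shows tube a at (318,186), clear between the fingers' line, and trestle a at (390,40). Next: descend, grip and lift.

```bash
python3 -m jog '[[[0,-4,40,0,0,0,60],[0,-4,80,0,0,0,60],[0,-4,110,0,0,0,60],[0,-4,128,0,0,0,60],[0,-4,128,0,0,0,60],[0,-4,128,0,0,0,10],[0,-4,128,0,0,0,10],[0,-4,128,0,0,0,10],[0,-4,128,0,0,0,10],[0,-4,128,0,0,0,10]]]' 25
python3 -m jog '[[[0,0,0,0,0,0,10],[0,0,-30,0,0,0,10],[0,0,-70,0,0,0,10],[0,0,-110,0,0,0,10],[0,0,-130,0,0,0,10],[0,0,-130,0,0,0,10]]]'
python3 - <<'E'
from h import *
from bench import ctrl
st=ctrl.get_state(); print(yawof(st),plan(st,440,-335,130,-24))
seat(510,-368,ctrl)
tube(350,-300,ctrl,"wrist",(60,200))
E
```

```text
time: 2.2
position: [0.3508, -0.2971, 0.0031]
tool_rot: [3.141, 0.025, 0.001]
ft_force: [-0.7, -0.1, -0.7]
grip_width: 0.322
grip_force: 0.0
time: 2.8
position: [0.3525, -0.2984, 0.136]
tool_rot: [3.136, 0.025, 0.008]
ft_force: [0.1, 0.0, 0.7]
grip_width: 0.116
grip_force: 0.0
0.928725134265459 shift 86.8 38.0 6.7 turn 0.2 -0.3 24.9
724 [[488.2, -358.3, 55.4, 6.9, 65.2], [527.6, -377.6, 52.3, 7.2, 65.7]] mid [ 507.9  -367.95] len 43.9 ang -26.1
```

The fingers were still closing at lift, so they missed the tube. Next: re-open and look again.

```bash
python3 -m jog '[[[0,0,0,0,0,0,50],[0,0,0,0,0,0,50],[0,0,0,0,0,0,50],[0,0,0,0,0,0,50],[0,0,0,0,0,0,50],[0,0,0,0,0,0,50],[0,0,0,0,0,0,50],[0,0,0,0,0,0,50]]]'
python3 - <<'E'
from h import *
from bench import ctrl
tube(350,-300,ctrl)
st=ctrl.get_state(); print(yawof(st),plan(st,350,-299,3,1))
E
```

```text
time: 3.7
position: [0.3505, -0.2968, 0.1325]
tool_rot: [3.141, 0.025, 0.0]
ft_force: [0.7, 0.3, 0.4]
grip_width: 0.571
grip_force: 0.0
tube [323. 186.] [ 349.  -298.2   70.3   22.     1.5] ztop 24.0
0.9205783290687979 shift -0.5 2.2 129.5 turn 0.0 -0.0 -0.1
```

Tube a has not moved. Next: go down, close fully with enough rows, and check.

```bash
python3 -m jog '[[[-1,1,50,0,0,0,50],[-1,1,90,0,0,0,50],[-1,1,120,0,0,0,50],[-1,1,130,0,0,0,50],[-1,1,130,0,0,0,15],[-1,1,130,0,0,0,15],[-1,1,130,0,0,0,15],[-1,1,130,0,0,0,15],[-1,1,130,0,0,0,15],[-1,1,130,0,0,0,15]]]' 25
python3 -m jog '[[[0,0,0,0,0,0,15],[0,0,0,0,0,0,15],[0,0,0,0,0,0,15],[0,0,0,0,0,0,15]]]'
python3 - <<'E'
from h import *
from bench import ctrl
st=ctrl.get_state(); print(yawof(st),plan(st,508,-368,130,-25.5))
E
```

```text
time: 4.75
position: [0.3498, -0.2981, 0.003]
tool_rot: [3.141, 0.025, 0.001]
ft_force: [-0.7, 0.2, -0.5]
grip_width: 0.191
grip_force: 0.0
time: 5.15
position: [0.3494, -0.2977, 0.0024]
tool_rot: [-3.141, -0.025, 0.0]
ft_force: [0.8, 0.5, 0.3]
grip_width: 0.174
grip_force: 0.0
0.921306178745754 shift 157.4 72.8 -127.6 turn -0.0 0.0 26.4
```

Run:
```python
from h import *
from bench import ctrl
a=ctrl.get_image("wrist")["image"]; b=ctrl.get_image("side")["image"][230:380,90:340]
print(a.shape); b=cv2.resize(b,(640,384),interpolation=3)
cv2.imwrite("pics/chk.png",cv2.resize(np.vstack([a[150:],b]),None,fx=.93,fy=.93)[:,:,::-1])
```

```text
(400, 640, 3)
```

View pics/chk.png

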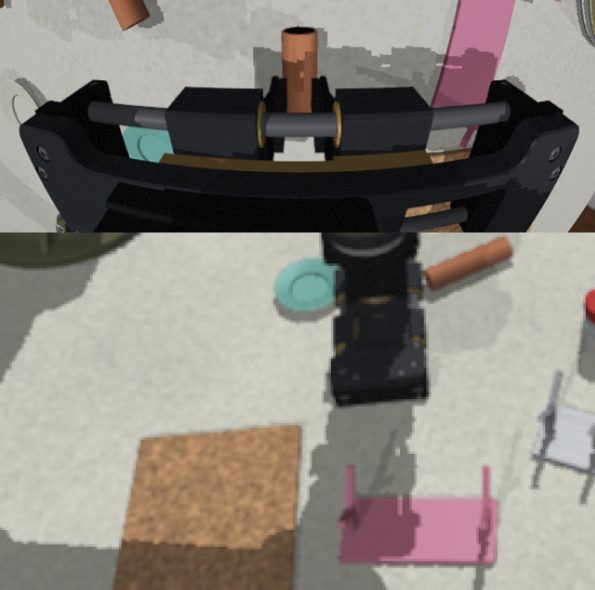

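Run:
```python
from h import *
from bench import ctrl
d=tube(350,-300,ctrl); W=wcloud(d); np.savez("w2.npz",**d)
st=ctrl.get_state(); print(st["position"],st["grip_width"],st["grip_force"])
for v in range(180,330,10): print(v,[tuple(np.round(W[v,u]).tolist()) for u in (285,305,322,340,358)])
cv2.imwrite("pics/z.png",cv2.resize(d["image"][160:330,240:410],(680,600),interpolation=3)[...,::-1])
```

```text
tube [322. 224.] [ 355.4 -298.3   57.    23.     2. ] ztop 24.0
[ 0.34945507 -0.29776345  0.00241693] 0.17251072960531008 0.0
180 [(381.0, -274.0, -0.0), (382.0, -287.0, -0.0), (383.0, -298.0, 7.0), (382.0, -310.0, 1.0), (382.0, -321.0, 1.0)]
190 [(375.0, -274.0, -0.0), (380.0, -288.0, 19.0), (382.0, -298.0, 24.0), (379.0, -309.0, 14.0), (376.0, -322.0, 1.0)]
200 [(368.0, -274.0, -0.0), (373.0, -288.0, 18.0), (375.0, -298.0, 24.0), (373.0, -309.0, 14.0), (369.0, -322.0, 0.0)]
210 [(361.0, -274.0, 1.0), (367.0, -288.0, 18.0), (369.0, -298.0, 24.0), (366.0, -309.0, 14.0), (362.0, -322.0, 0.0)]
220 [(354.0, -273.0, 0.0), (361.0, -288.0, 18.0), (363.0, -298.0, 24.0), (359.0, -310.0, 13.0), (354.0, -323.0, -1.0)]
230 [(346.0, -273.0, 0.0), (354.0, -288.0, 18.0), (357.0, -298.0, 24.0), (352.0, -310.0, 13.0), (347.0, -323.0, 0.0)]
240 [(339.0, -273.0, 0.0), (358.0, -289.0, 43.0), (350.0, -298.0, 24.0), (358.0, -308.0, 41.0), (339.0, -324.0, -1.0)]
250 [(331.0, -273.0, 1.0), (358.0, -290.0, 54.0), (344.0, -299.0, 24.0), (359.0, -307.0, 55.0), (332.0, -324.0, 1.0)]
260 [(360.0, -281.0, 69.0), (355.0, -290.0, 60.0), (337.0, -299.0, 25.0), (358.0, -307.0, 65.0), (360.0, -315.0, 69.0)]
270 [(379.0, -286.0, 112.0), (356.0, -290.0, 71.0), (329.0, -299.0, 24.0), (358.0, -306.0, 75.0), (380.0, -309.0, 112.0)]
280 [(381.0, -287.0, 120.0), (380.0, -293.0, 119.0), (380.0, -298.0, 119.0), (381.0, -303.0, 120.0), (380.0, -308.0, 119.0)]
290 [(378.0, -287.0, 121.0), (378.0, -293.0, 121.0), (378.0, -298.0, 121.0), (378.0, -303.0, 121.0), (378.0, -308.0, 121.0)]
300 [(365.0, -285.0, 109.0), (340.0, -290.0, 73.0), (289.0, -300.0, 0.0), (347.0, -306.0, 83.0), (372.0, -309.0, 117.0)]
310 [(363.0, -286.0, 112.0), (279.0, -286.0, 0.0), (279.0, -300.0, 0.0), (342.0, -307.0, 83.0), (364.0, -310.0, 112.0)]
320 [(360.0, -286.0, 113.0), (269.0, -286.0, 1.0), (268.0, -300.0, -1.0), (270.0, -314.0, 1.0), (360.0, -310.0, 113.0)]
```

View pics/z.png

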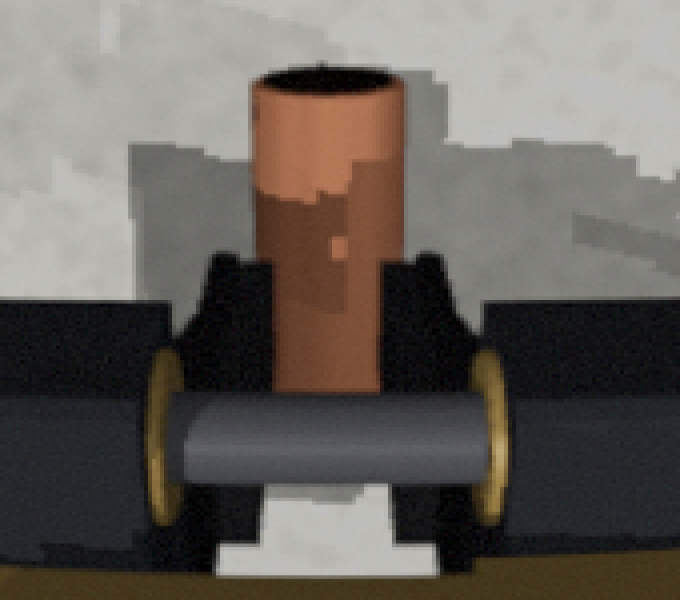

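Run:
```python
from h import *
d=dict(np.load("w2.npz")); W=wcloud(d)
for v in range(222,262,3): print(v,[tuple(np.round(W[v,u]).tolist()) for u in (292,296,301,306,338,343,347,352)])
R=cv2.Rodrigues(d["rvec"])[0]; print("cam",-R.T@d["tvec"], R[2])
```

```text
222 [(352.0, -278.0, -0.0), (352.0, -281.0, -1.0), (353.0, -284.0, 0.0), (359.0, -288.0, 18.0), (360.0, -308.0, 19.0), (353.0, -313.0, -0.0), (353.0, -315.0, 0.0), (353.0, -319.0, -0.0)]
225 [(350.0, -278.0, 0.0), (350.0, -281.0, 1.0), (350.0, -284.0, 0.0), (358.0, -289.0, 21.0), (358.0, -308.0, 19.0), (351.0, -313.0, 0.0), (350.0, -316.0, -1.0), (351.0, -319.0, 1.0)]
228 [(348.0, -278.0, 1.0), (347.0, -281.0, -1.0), (348.0, -284.0, -0.0), (356.0, -288.0, 19.0), (356.0, -308.0, 18.0), (348.0, -313.0, -1.0), (349.0, -316.0, 0.0), (348.0, -319.0, -1.0)]
231 [(346.0, -278.0, -0.0), (359.0, -283.0, 33.0), (346.0, -284.0, 0.0), (354.0, -288.0, 19.0), (354.0, -308.0, 18.0), (346.0, -313.0, 0.0), (360.0, -312.0, 34.0), (346.0, -319.0, 0.0)]
234 [(343.0, -278.0, -0.0), (360.0, -284.0, 39.0), (359.0, -286.0, 35.0), (358.0, -289.0, 34.0), (358.0, -307.0, 34.0), (359.0, -310.0, 36.0), (361.0, -312.0, 39.0), (345.0, -319.0, 1.0)]
237 [(360.0, -282.0, 44.0), (360.0, -284.0, 42.0), (358.0, -287.0, 39.0), (358.0, -289.0, 39.0), (359.0, -307.0, 39.0), (359.0, -310.0, 39.0), (360.0, -312.0, 42.0), (3
[... 906 characters left out ...]
309.0, 57.0), (360.0, -310.0, 60.0), (360.0, -313.0, 61.0)]
255 [(359.0, -284.0, 63.0), (358.0, -286.0, 61.0), (358.0, -288.0, 60.0), (357.0, -290.0, 58.0), (359.0, -306.0, 61.0), (359.0, -308.0, 62.0), (358.0, -311.0, 59.0), (360.0, -313.0, 63.0)]
258 [(360.0, -284.0, 67.0), (358.0, -286.0, 64.0), (359.0, -288.0, 65.0), (356.0, -290.0, 58.0), (357.0, -306.0, 60.0), (359.0, -308.0, 64.0), (359.0, -310.0, 64.0), (360.0, -312.0, 67.0)]
261 [(359.0, -284.0, 68.0), (358.0, -286.0, 67.0), (358.0, -288.0, 66.0), (nan, nan, nan), (355.0, -306.0, 59.0), (358.0, -308.0, 66.0), (359.0, -310.0, 67.0), (360.0, -312.0, 69.0)]
cam [ 0.42762334 -0.29675808  0.19584508] [-0.28643659 -0.00447285 -0.95808876]
```

The depth shows the fingertips 30 mm above the reported TCP (z≈33 vs 2.4 mm), so the fingers closed above the tube. From here I'll treat the true tip as reported z + 30 mm. Next: open, then go down carefully watching the force.

```bash
python3 -m jog '[[[0,0,0,0,0,0,50],[0,0,0,0,0,0,50],[0,0,0,0,0,0,50],[0,0,0,0,0,0,50],[0,0,0,0,0,0,50],[0,0,0,0,0,0,50],[0,0,0,0,0,0,50],[0,0,5,0,0,0,50],[0,0,12,0,0,0,50],[0,0,18,0,0,0,50]]]'
python3 -m jog '[[[0,0,3,0,0,0,50],[0,0,6,0,0,0,50],[0,0,6,0,0,0,50]]]'
python3 - <<'E'
from h import *
from bench import ctrl
d=ctrl.get_image("wrist"); W=wcloud(d)
with np.errstate(all='ignore'):
  k=(abs(W[...,0]-359)<4)&(abs(W[...,1]+298)<50)&(abs(W[...,1]+298)>20)&(W[...,2]>2)
print(np.sort(W[k][:,2])[:12].round(1))
E
```

```text
time: 6.3
position: [0.3492, -0.2976, -0.0164]
tool_rot: [-3.141, -0.025, 0.001]
ft_force: [0.1, -0.1, -0.7]
grip_width: 0.573
grip_force: 0.0
time: 6.6
position: [0.3492, -0.2975, -0.0221]
tool_rot: [-3.141, -0.025, 0.001]
ft_force: [0.2, -0.3, 0.5]
grip_width: 0.572
grip_force: 0.0
[7.7 7.8 8.1 8.3 8.3 8.4 8.7 8.7 8.8 9.1 9.2 9.2]
```

```bash
python3 -m jog '[[[0,0,3,0,0,0,50],[0,0,3,0,0,0,15],[0,0,3,0,0,0,15],[0,0,3,0,0,0,15],[0,0,3,0,0,0,15],[0,0,3,0,0,0,15],[0,0,3,0,0,0,15],[0,0,3,0,0,0,15],[0,0,3,0,0,0,15]]]' 25
python3 -m jog '[[[0,0,-30,0,0,0,15],[0,0,-70,0,0,0,15],[0,0,-110,0,0,0,15],[0,0,-110,0,0,0,15]]]'
python3 - <<'E'
from h import *
from bench import ctrl
d=tube(350,-300,ctrl,"wrist",(40,160))
st=ctrl.get_state(); print(st["position"],yawof(st),plan(st,508,-368,85,-25.5))
E
```

```text
time: 7.55
position: [0.3496, -0.2979, -0.0244]
tool_rot: [3.141, 0.025, 0.0]
ft_force: [1.0, -0.2, 1.2]
grip_width: 0.268
grip_force: 25.0
time: 7.95
position: [0.3529, -0.3005, 0.0908]
tool_rot: [3.134, 0.025, 0.012]
ft_force: [0.9, -0.7, -0.1]
grip_width: 0.27
grip_force: 25.0
tube [321. 234.] [ 364.8 -300.    44.2   24.4    1.4] ztop 140.0
tube [321. 305.] [ 323.5 -300.7   21.5   13.   -86.8] ztop 139.0
[ 0.35121577 -0.29927458  0.08803774] 0.9142628858670784 shift 155.7 71.2 4.0 turn 0.2 -0.3 26.4
```

The tube is held (27% opening, 25 N). Next: move over trestle a.

```bash
python3 -m jog '[[[157,71,4,0,0,26,15],[157,71,4,0,0,26,15],[157,71,4,0,0,26,15],[157,71,4,0,0,26,15],[157,71,4,0,0,26,15],[157,71,4,0,0,26,15],[157,71,4,0,0,26,15]]]'
python3 - <<'E'
from h import *
from bench import ctrl
d=seat(509,-368,ctrl);cv2.imwrite("pics/w3.png",d["image"][:,:,::-1])
tube(509,-368,ctrl,"side",(60,160))
st=ctrl.get_state(); print(st["position"],yawof(st),plan(st,508.5,-368,15,-25))
E
```

```text
time: 8.7
position: [0.5059, -0.3656, 0.0802]
tool_rot: [-3.066, 0.682, 0.004]
ft_force: [-0.8, -0.1, -0.5]
grip_width: 0.268
grip_force: 25.0
596 [[506.4, -381.1, 44.8, 23.1, -31.5], [517.8, -354.2, 44.8, 23.7, -25.0]] mid [ 512.1  -367.65] len 29.2 ang 67.0
tube [344. 287.] [ 530.6 -381.7   17.5   12.3   59.1] ztop 129.0
[ 0.50626654 -0.36603192  0.08115506] -25.10555535832419 shift 2.9 0.8 66.2 turn 0.0 0.1 -0.1
```

View pics/w3.png

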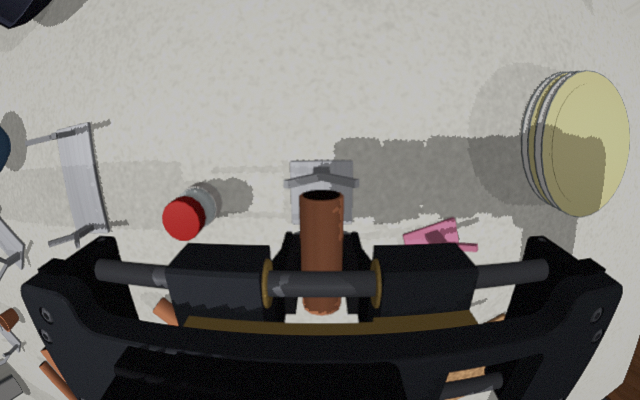

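The far Y of trestle a at (321,178) lines up with the tube at (321,250). Next: lower.

```bash
python3 -m jog '[[[3,1,30,0,0,0,15],[3,1,45,0,0,0,15],[3,1,55,0,0,0,15],[3,1,60,0,0,0,15],[3,1,63,0,0,0,15],[3,1,65,0,0,0,15],[3,1,65,0,0,0,15]]]'
python3 - <<'E'
from h import *
from bench import ctrl
st=ctrl.get_state(); print(st["position"],st["ft_force"],st["torque"],plan(st,509,-368.3,15,-25))
E
```

```text
time: 9.5
position: [0.5102, -0.3686, 0.0169]
tool_rot: [3.066, -0.682, 0.001]
ft_force: [0.7, -1.1, -0.3]
grip_width: 0.265
grip_force: 25.0
[ 0.51019656 -0.36857812  0.01688188] [ 0.66956492 -1.10787786 -0.31753787] [0.07055145 0.00645716 0.02208677] shift -1.2 0.3 1.9 turn 0.0 -0.0 -0.1
```

```bash
python3 -m jog '[[[-1,0,1,0,0,0,15],[-1,0,2,0,0,0,15],[-1,0,2,0,0,0,15],[-1,0,2,0,0,0,30],[-1,0,2,0,0,0,36],[-1,0,2,0,0,0,40],[-1,0,2,0,0,0,44],[-1,0,2,0,0,0,44],[-1,0,2,0,0,0,44]]]'
python3 -m jog '[[[0,0,-30,0,0,0,44],[0,0,-80,0,0,0,44],[0,0,-110,0,0,0,44],[0,0,-110,0,0,0,44]]]'
python3 - <<'E'
from h import *
from bench import ctrl
tube(509,-368,ctrl);tube(509,-368,ctrl,"side",(30,80));tube(509,-368,ctrl,"scene",(30,80))
st=ctrl.get_state(); print(yawof(st),plan(st,433,-162,120,24))
E
```

```text
time: 10.4
position: [0.5088, -0.368, 0.0143]
tool_rot: [3.067, -0.682, -0.0]
ft_force: [-1.3, -0.2, -0.1]
grip_width: 0.504
grip_force: 0.0
time: 10.8
position: [0.5123, -0.37, 0.1306]
tool_rot: [3.062, -0.681, 0.015]
ft_force: [0.5, 0.2, 0.4]
grip_width: 0.507
grip_force: 0.0
tube [320. 201.] [ 509.5 -367.9   69.6   22.3  -24.6] ztop 60.0
tube [331. 302.] [ 509.3 -370.4   68.9   22.8  -25.5] ztop 64.0
tube [197. 260.] [ 513.3 -365.3   66.9   17.7  -24.7] ztop 65.0
-25.078378937939764 shift -155.5 -154.3 3.9 turn -0.0 0.1 -49.1
```

Tube a is seated (axis at z≈52 mm, centred within about 1 mm). Now tube b.

```bash
python3 -m jog '[[[-155,-154,4,0,0,-49,50],[-155,-154,4,0,0,-49,50],[-155,-154,4,0,0,-49,50],[-155,-154,4,0,0,-49,50],[-155,-154,4,0,0,-49,50],[-155,-154,4,0,0,-49,50],[-155,-154,4,0,0,-49,50],[-155,-154,4,0,0,-49,50]]]'
python3 - <<'E'
from h import *
from bench import ctrl
tube(433,-162,ctrl)
st=ctrl.get_state(); print(st["position"],yawof(st),plan(st,433,-162,-25,24))
E
```

```text
time: 11.75
position: [0.4331, -0.163, 0.1194]
tool_rot: [-3.073, -0.646, 0.002]
ft_force: [0.6, 0.2, -0.6]
grip_width: 0.574
grip_force: 0.0
tube [317. 188.] [ 430.3 -159.3   90.7   22.7   24.8] ztop 24.0
[ 0.43332988 -0.16312145  0.11958757] 23.741399350560833 shift 0.3 -1.0 144.6 turn -0.1 0.1 -0.3
```

```bash
python3 -m jog '[[[-1,-4,50,0,0,-1,50],[-1,-4,95,0,0,-1,50],[-1,-4,125,0,0,-1,50],[-1,-4,138,0,0,-1,50],[-1,-4,144,0,0,-1,50],[-1,-4,144,0,0,-1,50]]]'
python3 -m jog '[[[0,0,0,0,0,0,15],[0,0,0,0,0,0,15],[0,0,0,0,0,0,15],[0,0,0,0,0,0,15],[0,0,0,0,0,0,15],[0,0,0,0,0,0,15],[0,0,0,0,0,0,15],[0,0,0,0,0,0,15]]]'
python3 -m jog '[[[0,0,-30,0,0,0,15],[0,0,-70,0,0,0,15],[0,0,-110,0,0,0,15],[0,0,-120,0,0,0,15],[0,0,-120,0,0,0,15]]]'
python3 - <<'E'
from h import *
from bench import ctrl
st=ctrl.get_state(); print(st["position"],yawof(st),plan(st,516,370,95,22))
tube(431,-160,ctrl,"side",(60,160))
E
```

```text
time: 12.4
position: [0.4317, -0.1598, -0.0234]
tool_rot: [-3.068, -0.676, -0.0]
ft_force: [-0.3, 0.7, -0.0]
grip_width: 0.575
grip_force: 0.0
time: 13.2
position: [0.4317, -0.1598, -0.023]
tool_rot: [3.067, 0.678, 0.001]
ft_force: [-0.9, 1.4, 5.6]
grip_width: 0.268
grip_force: 25.0
time: 13.7
position: [0.4324, -0.1601, 0.0977]
tool_rot: [3.065, 0.677, 0.004]
ft_force: [-0.1, -0.6, -0.8]
grip_width: 0.265
grip_force: 25.0
[ 0.4323626  -0.16010126  0.09766014] 24.914437149740817 shift 299.2 -445.5 1.9 turn 0.2 -0.1 2.9
tube [275. 210.] [ 410.2 -171.    47.6   28.6   27.3] ztop 144.0
```

```bash
python3 -m jog '[[[201,-414,2,0,0,3,15],[201,-414,2,0,0,3,15],[201,-414,2,0,0,3,15],[201,-414,2,0,0,3,15],[201,-414,2,0,0,3,15],[201,-414,2,0,0,3,15],[201,-414,2,0,0,3,15],[201,-414,2,0,0,3,15],[201,-414,2,0,0,3,15],[201,-414,2,0,0,3,15]]]'
python3 -m jog '[[[0,0,0,0,0,0,15],[0,0,0,0,0,0,15]]]'
python3 - <<'E'
from h import *
from bench import ctrl
d=seat(516,370,ctrl);cv2.imwrite("pics/w4.png",d["image"][:,:,::-1])
st=ctrl.get_state(); print(st["position"],yawof(st),plan(st,516,370,95,22))
E
```

```text
time: 14.75
position: [0.4354, 0.3072, 0.0924]
tool_rot: [-3.076, -0.61, 0.006]
ft_force: [-0.7, 0.8, -1.0]
grip_width: 0.269
grip_force: 25.0
time: 14.95
position: [0.4382, 0.2988, 0.0925]
tool_rot: [3.083, 0.597, -0.006]
ft_force: [0.0, -1.0, -0.9]
grip_width: 0.263
grip_force: 25.0
1024 [[483.8, 361.4, 54.3, 6.4, -70.4], [545.4, 384.2, 55.3, 6.7, -70.0]] mid [514.6 372.8] len 65.7 ang 20.3
[0.43882694 0.29818618 0.0929298 ] 21.818627823216524 shift 98.3 -38.0 -2.4 turn 0.1 0.2 -0.2
```

View pics/w4.png

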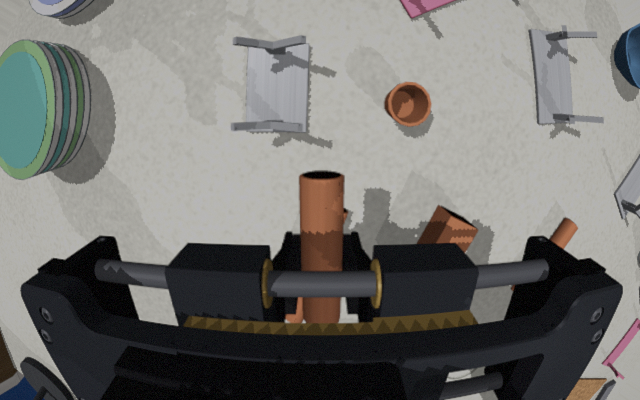

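Trestle b is at (275,85) and the cup at (408,103); the tube is still straight in the grip. Next: move over seat b.

```bash
python3 -m jog '[[[98,-40,-2,0,0,1,15],[98,-40,-2,0,0,1,15],[98,-40,-2,0,0,1,15],[98,-40,-2,0,0,1,15],[98,-40,30,0,0,1,15],[98,-40,50,0,0,1,15],[98,-40,50,0,0,1,15]]]'
python3 - <<'E'
from h import *
from bench import ctrl
st=ctrl.get_state(); print(st["position"],yawof(st),plan(st,515,372,16,20.5))
E
```

```text
time: 15.7
position: [0.5132, 0.3697, 0.0416]
tool_rot: [3.085, 0.567, -0.008]
ft_force: [-0.6, 0.1, -1.3]
grip_width: 0.267
grip_force: 25.0
[0.51321905 0.36974933 0.04159788] 20.825663172597157 shift 2.6 -1.6 25.6 turn 0.2 0.3 0.3
```

```bash
python3 -m jog '[[[1,-1,8,0,0,0,15],[1,-1,15,0,0,0,15],[1,-1,20,0,0,0,15],[1,-1,22,0,0,0,15],[1,-1,22,0,0,0,15]]]'
python3 - <<'E'
from h import *
from bench import ctrl
st=ctrl.get_state(); print(st["position"],yawof(st),plan(st,515,372,16,20.5))
E
```

```text
time: 16.2
position: [0.5157, 0.3755, 0.0223]
tool_rot: [3.089, 0.571, -0.0]
ft_force: [0.1, 0.1, -0.9]
grip_width: 0.266
grip_force: 25.0
[0.51565374 0.3755316  0.02234695] 20.92960497536078 shift -1.9 3.1 6.3 turn 0.0 0.0 0.4
```

```bash
python3 -m jog '[[[-1,2,0,0,0,0,15],[-2,3,3,0,0,0,15],[-2,3,5,0,0,0,15],[-2,3,6,0,0,0,15],[-2,3,6,0,0,0,15]]]'
python3 -m jog '[[[0,0,0,0,0,0,30],[0,0,0,0,0,0,36],[0,0,0,0,0,0,40],[0,0,0,0,0,0,44],[0,0,0,0,0,0,44],[0,0,0,0,0,0,44]]]'
python3 -m jog '[[[0,0,-30,0,0,0,44],[0,0,-80,0,0,0,44],[0,0,-105,0,0,0,44],[0,0,-105,0,0,0,44]]]'
python3 - <<'E'
from h import *
from bench import ctrl
tube(515,371,ctrl,"wrist",(30,80));tube(515,371,ctrl,"scene",(30,80))
st=ctrl.get_state(); print(yawof(st),plan(st,468,8,120,-12))
E
```

```text
time: 16.7
position: [0.5149, 0.3725, 0.0174]
tool_rot: [-3.089, -0.57, -0.001]
ft_force: [-2.0, -0.7, 4.3]
grip_width: 0.268
grip_force: 25.0
time: 17.3
position: [0.5149, 0.372, 0.0163]
tool_rot: [3.089, 0.57, -0.0]
ft_force: [-0.3, 0.2, 1.2]
grip_width: 0.5
grip_force: 0.0
time: 17.7
position: [0.517, 0.3745, 0.1263]
tool_rot: [-3.086, -0.57, -0.012]
ft_force: [0.5, -0.2, -0.1]
grip_width: 0.508
grip_force: 0.0
tube [322. 201.] [513.8 372.   91.4  22.9  20.4] ztop 64.0
tube [406. 164.] [521.1 366.3  84.2  15.4  21.2] ztop 65.0
20.917238414032354 shift -174.0 323.3 1.7 turn 0.0 -0.1 32.9
```

Tube b is seated (513.8,372; top at 64 mm). Now tube c.

```bash
python3 -m jog '[[[-174,323,2,0,0,33,50],[-174,323,2,0,0,33,50],[-174,323,2,0,0,33,50],[-174,323,2,0,0,33,50],[-174,323,2,0,0,33,50],[-174,323,2,0,0,33,50],[-174,323,2,0,0,33,50],[-174,323,2,0,0,33,50],[-174,323,2,0,0,33,50],[-174,323,2,0,0,33,50]]]'
python3 - <<'E'
from h import *
from bench import ctrl
tube(468,8,ctrl); d=seat(659,110,ctrl)
st=ctrl.get_state(); print(st["position"],yawof(st),plan(st,468,8,-24,-12))
E
```

```text
time: 18.8
position: [0.467, 0.0087, 0.1185]
tool_rot: [-3.123, 0.331, 0.003]
ft_force: [0.8, 0.8, -0.3]
grip_width: 0.571
grip_force: 0.0
tube [318. 188.] [466.3  11.8 113.5  21.9 -12.9] ztop 25.0
610 [[618.3, 90.7, 55.4, 7.5, -60.8], [689.8, 143.4, 33.8, 8.3, -60.9]] mid [654.05 117.05] len 88.8 ang 36.4
[0.4674861  0.01008381 0.11891005] -11.925011947324418 shift 1.1 2.0 142.9 turn -0.0 0.1 0.1
```

```bash
python3 -m jog '[[[-1,-1,50,0,0,1,50],[-1,-1,95,0,0,1,50],[-1,-1,125,0,0,1,50],[-1,-1,138,0,0,1,50],[-1,-1,143,0,0,1,50],[-1,-1,143,0,0,1,50]]]'
python3 -m jog '[[[0,0,0,0,0,0,15],[0,0,0,0,0,0,15],[0,0,0,0,0,0,15],[0,0,0,0,0,0,15],[0,0,0,0,0,0,15],[0,0,0,0,0,0,15],[0,0,0,0,0,0,15],[0,0,0,0,0,0,15]]]' 30
python3 -m jog '[[[0,0,-30,0,0,0,15],[0,0,-70,0,0,0,15],[0,0,-110,0,0,0,15],[0,0,-120,0,0,0,15],[0,0,-120,0,0,0,15]]]'
python3 - <<'E'
from h import *
from bench import ctrl
st=ctrl.get_state(); print(st["position"],yawof(st),plan(st,570,60,95,30))
E
```

```text
time: 19.5
position: [0.4676, 0.0103, -0.0232]
tool_rot: [-3.121, 0.356, -0.001]
ft_force: [-0.1, -1.0, -0.5]
grip_width: 0.578
grip_force: 0.0
time: 20.3
position: [0.4675, 0.0093, -0.0231]
tool_rot: [3.121, -0.358, 0.001]
ft_force: [-0.4, -0.1, 5.9]
grip_width: 0.27
grip_force: 30.0
time: 20.8
position: [0.4679, 0.0091, 0.0975]
tool_rot: [3.12, -0.358, 0.005]
ft_force: [0.1, 0.3, -2.2]
grip_width: 0.268
grip_force: 30.0
[0.46794152 0.00906798 0.09748836] -13.10473910994275 shift 87.8 -72.7 2.7 turn 0.1 -0.2 -43.1
```

```bash
python3 -m jog '[[[88,-73,3,0,0,-43,15],[88,-73,3,0,0,-43,15],[88,-73,3,0,0,-43,15],[88,-73,3,0,0,-43,15],[88,-73,3,0,0,-43,15],[88,-73,3,0,0,-43,15],[88,-73,3,0,0,-43,15],[88,-73,3,0,0,-43,15]]]'
python3 - <<'E'
from h import *
from bench import ctrl
seat(659,110,ctrl); seat(659,110,ctrl,"side"); seat(659,110,ctrl,"scene")
st=ctrl.get_state(); print(st["position"],yawof(st),plan(st,659,110,95,30))
E
```

```text
time: 21.6
position: [0.5685, 0.0604, 0.0924]
tool_rot: [-3.036, -0.807, 0.002]
ft_force: [-0.2, -0.1, -0.1]
grip_width: 0.267
grip_force: 30.0
1072 [[618.5, 91.0, 55.0, 6.2, -60.4], [694.8, 134.6, 54.6, 7.7, -60.0]] mid [656.65 112.8 ] len 87.9 ang 29.7
66 [[620.0, 89.4, 53.5, 8.6, -63.1], [697.8, 130.0, 55.4, 8.4, -62.1]] mid [658.9 109.7] len 87.8 ang 27.6
60 [[621.5, 89.2, 53.5, 6.7, -60.1], [698.0, 132.9, 52.4, 5.8, -60.3]] mid [659.75 111.05] len 88.1 ang 29.7
[0.56906546 0.06048416 0.09332242] 29.856745607955062 shift 102.6 1.8 -1.7 turn 0.0 0.0 -0.1
```

```bash
python3 -m jog '[[[104,-2,0,0,0,0,15],[104,-2,0,0,0,0,15],[104,-2,0,0,0,0,15],[104,-2,20,0,0,0,15],[104,-2,45,0,0,0,15],[104,-2,60,0,0,0,15],[104,-2,65,0,0,0,15],[104,-2,65,0,0,0,15],[104,-2,65,0,0,0,15]]]'
python3 - <<'E'
from h import *
from bench import ctrl
st=ctrl.get_state(); print(st["position"],yawof(st),plan(st,658.3,113.4,16,29.8))
E
```

```text
time: 22.65
position: [0.6591, 0.1143, 0.0297]
tool_rot: [3.035, 0.81, 0.003]
ft_force: [0.4, 1.1, -1.8]
grip_width: 0.265
grip_force: 30.0
[0.6591165  0.11434186 0.02967188] 29.902538570921728 shift -1.2 0.4 13.7 turn 0.0 -0.1 0.1
```

```bash
python3 -m jog '[[[-1,0,5,0,0,0,15],[-1,0,9,0,0,0,15],[-1,0,12,0,0,0,15],[-1,0,14,0,0,0,15],[-1,0,14,0,0,0,15]]]'
python3 -m jog '[[[0,0,0,0,0,0,30],[0,0,0,0,0,0,36],[0,0,0,0,0,0,40],[0,0,0,0,0,0,44],[0,0,0,0,0,0,44],[0,0,0,0,0,0,44]]]'
python3 -m jog '[[[0,0,-30,0,0,0,44],[0,0,-80,0,0,0,44],[0,0,-105,0,0,0,44],[0,0,-105,0,0,0,44]]]'
python3 - <<'E'
from h import *
from bench import ctrl
tube(657,112,ctrl,"wrist",(30,80))
st=ctrl.get_state(); print(st["position"],yawof(st),plan(st,368,273,120,0))
E
```

```text
time: 23.15
position: [0.6578, 0.1134, 0.0167]
tool_rot: [3.034, 0.809, 0.0]
ft_force: [-4.8, -2.2, 11.5]
grip_width: 0.265
grip_force: 30.0
time: 23.75
position: [0.6574, 0.1138, 0.0142]
tool_rot: [-3.035, -0.811, 0.0]
ft_force: [0.3, -0.4, -0.6]
grip_width: 0.495
grip_force: 0.0
time: 24.15
position: [0.6604, 0.1151, 0.1246]
tool_rot: [3.034, 0.811, 0.013]
ft_force: [0.1, -0.9, 0.3]
grip_width: 0.505
grip_force: 0.0
tube [321. 201.] [656.1 112.3 114.1  22.3  29.3] ztop 64.0
[0.65891105 0.11433777 0.12184999] 29.924634394900334 shift -173.0 -282.6 0.7 turn 0.0 -0.2 29.9
```

Tube c is seated (656,112; top at 64 mm). Now tube d.

```bash
python3 -m jog '[[[-173,-283,1,0,0,30,50],[-173,-283,1,0,0,30,50],[-173,-283,1,0,0,30,50],[-173,-283,1,0,0,30,50],[-173,-283,1,0,0,30,50],[-173,-283,1,0,0,30,50],[-173,-283,1,0,0,30,50],[-173,-283,1,0,0,30,50],[-173,-283,1,0,0,30,50],[-173,-283,1,0,0,30,50]]]'
python3 - <<'E'
from h import *
from bench import ctrl
tube(368,273,ctrl)
st=ctrl.get_state(); print(st["position"],yawof(st),plan(st,368,273,-24,0))
E
```

```text
time: 25.2
position: [0.367, 0.2716, 0.1178]
tool_rot: [3.141, -0.005, -0.001]
ft_force: [0.1, -0.4, 0.6]
grip_width: 0.571
grip_force: 0.0
tube [314. 187.] [364.4 278.  135.6  22.4   2.2] ztop 25.0
[0.36714853 0.27170126 0.1179343 ] -0.20320158680360584 shift 1.0 -1.3 141.9 turn -0.0 0.1 -0.2
```

```bash
python3 -m jog '[[[-3,-6,50,0,0,-2,50],[-3,-6,95,0,0,-2,50],[-3,-6,125,0,0,-2,50],[-3,-6,138,0,0,-2,50],[-3,-6,142,0,0,-2,50],[-3,-6,142,0,0,-2,50]]]'
python3 -m jog '[[[0,0,0,0,0,0,15],[0,0,0,0,0,0,15],[0,0,0,0,0,0,15],[0,0,0,0,0,0,15],[0,0,0,0,0,0,15],[0,0,0,0,0,0,15],[0,0,0,0,0,0,15],[0,0,0,0,0,0,15]]]' 30
python3 -m jog '[[[0,0,-30,0,0,0,15],[0,0,-70,0,0,0,15],[0,0,-110,0,0,0,15],[0,0,-120,0,0,0,15],[0,0,-120,0,0,0,15]]]'
python3 - <<'E'
from h import *
from bench import ctrl
st=ctrl.get_state(); print(st["position"],yawof(st),plan(st,540,-95,96,-22))
E
```

```text
time: 25.85
position: [0.3641, 0.279, -0.0232]
tool_rot: [-3.141, -0.051, 0.0]
ft_force: [0.5, -0.5, 0.2]
grip_width: 0.573
grip_force: 0.0
time: 26.65
position: [0.3639, 0.2787, -0.0231]
tool_rot: [3.141, 0.053, 0.001]
ft_force: [-0.7, -1.9, 5.7]
grip_width: 0.266
grip_force: 30.0
time: 27.15
position: [0.3644, 0.2789, 0.0973]
tool_rot: [3.141, 0.052, 0.005]
ft_force: [-0.5, -0.2, -4.3]
grip_width: 0.266
grip_force: 30.0
[0.36440468 0.2788643  0.09731296] 1.8820300310126108 shift 163.2 379.4 1.9 turn -0.0 -0.2 23.9
```

```bash
python3 -m jog '[[[163,379,2,0,0,24,15],[163,379,2,0,0,24,15],[163,379,2,0,0,24,15],[163,379,2,0,0,24,15],[163,379,2,0,0,24,15],[163,379,2,0,0,24,15],[163,379,2,0,0,24,15],[163,379,2,0,0,24,15],[163,379,2,0,0,24,15],[163,379,2,0,0,24,15]]]'
python3 - <<'E'
from h import *
from bench import ctrl
seat(640,-129,ctrl); d=seat(640,-129,ctrl)
cv2.imwrite("pics/w5.png",d["image"][:,:,::-1])
st=ctrl.get_state(); print(st["position"],yawof(st),plan(st,640,-128,96,-22))
E
```

```text
time: 28.15
position: [0.5375, -0.0973, 0.091]
tool_rot: [-3.081, 0.609, 0.008]
ft_force: [-0.2, 0.4, -1.4]
grip_width: 0.263
grip_force: 30.0
791 [[594.3, -90.2, 19.6, 6.8, 67.2], [689.1, -148.0, 54.5, 7.4, 67.6]] mid [ 641.7 -119.1] len 111.0 ang -31.4
745 [[587.4, -106.7, 54.5, 6.6, 67.7], [689.1, -148.0, 54.4, 7.1, 67.9]] mid [ 638.25 -127.35] len 109.8 ang -22.1
[ 0.53726352 -0.09292441  0.09207702] -22.02487583198174 shift 108.4 -6.0 -4.4 turn -0.0 0.3 -0.0
```

View pics/w5.png

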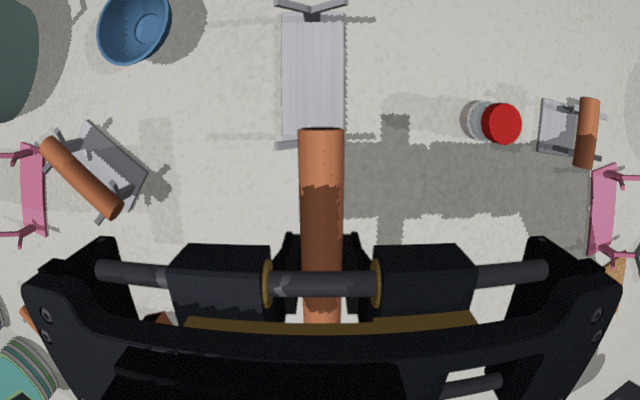

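The steel trestle d at (312,75) is ahead of the tube. Tubes a at (585,132) and c at (85,178) lie on their trestles.

```bash
python3 -m jog '[[[105,-6,0,0,0,0,15],[105,-6,0,0,0,0,15],[105,-6,0,0,0,0,15],[105,-6,20,0,0,0,15],[105,-6,45,0,0,0,15],[105,-6,60,0,0,0,15],[105,-6,63,0,0,0,15],[105,-6,63,0,0,0,15],[105,-6,63,0,0,0,15]]]'
python3 - <<'E'
from h import *
from bench import ctrl
st=ctrl.get_state(); print(st["position"],yawof(st),plan(st,638.3,-127.4,16,-22.1))
E
```

```text
time: 29.15
position: [0.6394, -0.1282, 0.0328]
tool_rot: [3.084, -0.601, 0.003]
ft_force: [0.1, 0.4, -2.1]
grip_width: 0.268
grip_force: 30.0
[ 0.63938034 -0.12818245  0.0327611 ] -22.05009500709606 shift -1.3 -0.3 16.8 turn -0.0 -0.1 0.0
```

```bash
python3 -m jog '[[[-1,0,5,0,0,0,15],[-1,0,10,0,0,0,15],[-1,0,14,0,0,0,15],[-1,0,17,0,0,0,15],[-1,0,17,0,0,0,15]]]'
python3 -m jog '[[[0,0,0,0,0,0,30],[0,0,0,0,0,0,36],[0,0,0,0,0,0,40],[0,0,0,0,0,0,44],[0,0,0,0,0,0,44],[0,0,0,0,0,0,44]]]'
python3 -m jog '[[[0,0,-30,0,0,0,44],[0,0,-80,0,0,0,44],[0,0,-120,0,0,0,44],[0,0,-150,0,0,0,44],[0,0,-150,0,0,0,44]]]'
python3 - <<'E'
from h import *
from bench import ctrl
tube(638,-128,ctrl,"wrist",(30,80))
for n,x,y in(("a",509,-368),("b",515,372),("c",657,112),("d",638,-128)):
    print(n); tube(x,y,ctrl,"side",(30,80)); d=tube(x,y,ctrl,"scene",(30,80))
s=ctrl.get_image("side")["image"]
cv2.imwrite("pics/end.png",cv2.resize(s[90:375,205:430],None,fx=2.1,fy=2.1,interpolation=3)[:,:,::-1])
E
```

```text
time: 29.65
position: [0.6385, -0.1271, 0.0166]
tool_rot: [-3.083, 0.601, -0.002]
ft_force: [-3.9, 2.2, 9.7]
grip_width: 0.266
grip_force: 30.0
time: 30.25
position: [0.6376, -0.1282, 0.0143]
tool_rot: [3.083, -0.602, -0.0]
ft_force: [0.4, -0.0, 0.2]
grip_width: 0.501
grip_force: 0.0
time: 30.75
position: [0.641, -0.1282, 0.1704]
tool_rot: [3.083, -0.601, 0.015]
ft_force: [0.4, 0.2, -0.2]
grip_width: 0.509
grip_force: 0.0
tube [321. 185.] [ 639.1 -127.7  134.9   22.4  -22.1] ztop 64.0
a
tube [331. 302.] [ 508.9 -370.8   69.    20.4  -25.3] ztop 64.0
tube [195. 259.] [ 513.9 -368.8   62.4   11.6  -25.4] ztop 66.0
b
tube [301. 110.] [515.1 364.2  90.7  23.2  16.2] ztop 64.0
tube [405. 163.] [520.  366.3  87.9  20.1  18.8] ztop 65.0
c
tube [348. 161.] [620.9  85.3  29.7  24.   19.9] ztop 64.0
tube [382. 215.] [661.2 109.1 109.   19.6  29.2] ztop 65.0
d
tube [371. 215.] [ 637.5 -132.2  133.2   21.4  -21.3] ztop 64.0
tube [310. 249.] [ 642.6 -129.5  134.9   18.7  -21.7] ztop 65.0
```

View pics/end.png

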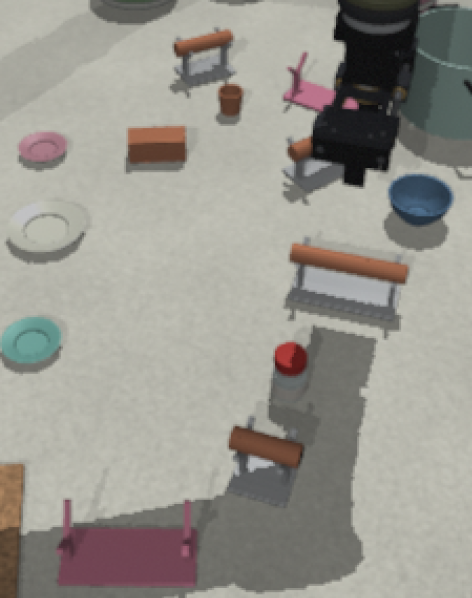

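The picture shows all four tubes cradled at (203,42), (300,148, partly hidden), (348,262) and (265,446). The square bar and cup have not moved.

```bash
python3 -c "
from bench import ctrl
print(ctrl.close_job())"
```

```text
the job is handed in; nothing more can be done
None
```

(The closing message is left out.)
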